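# Fetch a standard from the lock box and put it on the balance

## Task

The padlock is already off the reference-standards lock box. Flip the hasp up off its staple and fold it right back while the lid is still down, swing the lid fully open, then lift out the bottle with the red cap and set it down gently, upright, in the middle of the balance pan. Leave the lid open, and leave the other two bottles, the padlock and the vial rack where they are.

Things in the scene. Friction and masses are not known exactly. Their poses are not given: they have to be found in the camera images.
- lockbox: Dark steel box, bolted down, 130 (x) x 220 (y) x 152 mm high with lid. Origin: centre of its underside. -x is its front with the hasp, facing the robot's right; +x the lid's hinge side; y along the hinge. Walls 4 mm, rim 148 mm high. Foam inside, top 70 mm above the bench, has three square wells 41 mm wide, 10 mm deep, at x = -12, y = -66, 0, 66 mm, one bottle in each (bases at 60 mm).
- lid (a joint): Lid angle, rad: 0 shut, 1.75 fully open on its stop, just past upright, its top edge then some 300 mm above the bench. Stiff hinge: stays where it is left; 4 to 8 N at the knob opens it. With the hasp on the staple it rises only some 6 mm in front. Lid 138 (x) x 230 (y) mm, top 152 mm above the bench; its 32 mm skirt overhangs the box in front and at the sides.
- lid_hinge (a point): Middle of the lid's hinge axis, on the far rim: 69 mm behind the box's centre (its +x), 148 mm above the bench. The axis runs along the box's y.
- lid_knob (a point): Centre of the black lifting knob on the lid: cylinder 28 mm in diameter, 24 mm high, on a 12 mm thick stem 24 mm high. It stands on the lid's middle line, 35 mm in from the front edge; lid shut, the centre is 188 mm above the bench. Moves with the lid; a pinched knob slips a little as the lid turns, so the lid lags some 0.15 rad behind the hand.
- hasp (a joint): Angle of the hasp strap to the lid, rad: 0 hanging flat over the staple, growing as it swings out to the front and then up; 3.2 folded right back, pointing up. It stays where it is left and takes about 1 N at its end. Hold it lightly and follow its arc: a hard pinch or a pull on it once it points upward lifts the lid.
- hasp_hinge (a point): Middle of the hasp's hinge knuckle at the lower edge of the lid's front: 74 mm in front of the box's centre, 118 mm above the bench with the lid shut. The axis runs along the box's y. Moves with the lid.
- hasp_end (a point): Centre of the hasp's rolled end, a bright steel roll 10 mm thick, 24 mm long along the box's y (as wide as the strap): pinch it by its two ends. 57 mm from the hinge axis, 3.5 mm outside the 3 mm strap's plane. It hangs 61 mm above the bench below the overhanging lid, so a hand coming straight down fouls the lid: lean it 30 to 45 degrees, fingers down and towards the box.
- bottle_red_mid (a point): Middle (half-way up) of the amber bottle with the RED cap and pale label: 76 mm tall, 32 mm in diameter, about 80 to 150 g, upright in one of the three foam wells. z is its upright axis. The straight glass reaches 46 mm up from the base.
- bottle_white_mid (a point): Middle of an equal bottle with a WHITE cap, in another well. Leave it.
- bottle_blue_mid (a point): Middle of an equal bottle with a BLUE cap, in another well. Leave it.
- balance: White laboratory balance, fixed, 270 (x) x 195 (y) x 60 mm high, display on the side towards the robot. Origin: centre of its underside. It stands on the left or the right of the lock box. The pan stands on top of it, 50 mm behind its centre.
- balance_pan (a point): Centre of the top face of the balance's round steel pan, 120 mm in diameter, 74 mm above the bench.
- vial_rack: Blue rack of small vials, 100 x 160 x 44 mm, loose on the bench on the other side of the lock box from the balance. Origin: centre of its underside. Leave it.
- padlock: Brass padlock, open, lying loose on the bench before the front of the lock box: body 36 x 40 x 18 mm, shackle to 47 mm along its +x. Origin: centre of the underside of its body. Leave it.
- staple (a point): Outermost point of the steel staple on the box's mid-plane: a U of 6 mm rod that sticks out of the box front through the hasp's 11 mm wide slot, from 81 to 101 mm above the bench, ending 95 mm in front of the box's centre and 19 mm in front of the strap.

How it is judged:
On the way, in this order (a step that is already met when the one before it is completed fails the run):
1. the hasp is folded right back (over 2.7 rad) with the lid still shut (value of joint hasp above 2.7 rad and value of joint lid below 0.1 rad), for 0.2 s.
2. the lid is swung fully open (over 1.5 rad) (value of joint lid above 1.5 rad), for 0.2 s.
3. the red-capped bottle is lifted clear out of the box (z of bottle_red_mid in the frame of lockbox above 0.17 m), for 0.1 s.
At the end, for the whole second after the job is handed in: The red-capped bottle stands upright (within 0.1 rad) and still on the balance pan, within 30 mm of its centre; the lid is open (over 1.45 rad) and the hasp still folded back (over 2.5 rad) (horizontal distance between bottle_red_mid and balance_pan below 0.03 m and z of bottle_red_mid in the frame of balance_pan between 0.033 and 0.043 m and angle between bottle_red_mid's own z axis and vertical below 0.1 rad and linear speed of bottle_red below 0.02 m/s and value of joint lid above 1.45 rad and value of joint hasp above 2.5 rad); the robot touches nothing.
It fails at once if the bottle is dropped or hurried onto the pan (faster than 0.4 m/s within 32 mm above it) or pressed hard onto the balance (over 45 N) (contact force between bottle_red and balance above 45 N or (horizontal distance between bottle_red_mid and balance_pan below 0.07 m and z of bottle_red_mid in the frame of balance_pan below 0.07 m and linear speed of bottle_red above 0.4 m/s)).
It fails at once if a bottle that should stay is moved by more than 30 mm or tipped over (distance of any of bottle_white_mid, bottle_blue_mid from where it was at the start of the episode above 0.03 m or angle between any of bottle_white_mid, bottle_blue_mid's own z axis and vertical above 0.6 rad).
It fails at once if the padlock or the vial rack is shifted by more than 30 mm (distance of any of padlock, vial_rack from where it was at the start of the episode above 0.03 m).
It also fails if it takes over 69 s, if anything falls off the work surface, if the arm or the gripper's body presses on something with over 40 N, if the wrist force passes 120 N, or if a joint passes its speed limit or range.

## Robot

A 7-joint arm with a two-finger parallel gripper is mounted at the origin on the work surface. World frame = base frame: x ahead of the robot, y to its left, z up, the work surface at z = 0. Lengths are in m, angles in rad, forces in N, time in s.
With the tool pointing down it reaches from about 0.425 to 1.025 m from the base axis. Payload 9.4 kg.
Tool frame: the origin (TCP) lies at the very end of the fingers, on their centre line; the grasp point (between the pads) lies 19 mm behind it (arm.grip_point_offset is the z of the grasp point in the tool frame, in m); z points along the fingers, y is the direction in which the jaws open and shut (so a half turn about z gives the same grasp; the last joint's range is limited). The gripper opens to 93 mm and grips with 3 to 60 N. Pads are 15 mm wide; open, the fingers measure 128 mm over their backs; the gripper's body (75 mm by 188 mm) begins 65 mm behind the grasp point.
Start: joints at [1.242, 0.599, -0.003, 1.599, 0.002, 0.943, -0.08], TCP at [0.181, -0.702, 0.219] pointing down, gripper open.
Joint ranges: [-2.57, 2.57], [-0.35, 1.97], [-1.29, 1.29], [0.11, 2.56], [-1.05, 4.19], [0.11, 1.86], [-2.63, 2.63]. Speed limits (rad/s): [2.22, 2.22, 3.01, 3.01, 3.14, 3.14, 3.14].

## Interface

Orientations are given as a unit quaternion [w, x, y, z].
In Python, from bench import arm gives the robot as it stands.
- The arm moves only by the tool send_rows, never from a script. Its argument "moves" is a list of rows, each an object with "xyz": the shift along the tool's x, y, z in mm, a list of three; "yaw": the turn about the tool's z in rad; "gripper": the finger opening in mm, from 0 to 93. In form: [{"xyz": [x, y, z], "yaw": yaw, "gripper": gripper}, ...]. A call has 1 to 10 rows; each row is the pose to reach, as a shift and turn from the pose commanded when the call began, along the tool's axes at that moment; what a row does not reach only later rows make up. A row lasts 1/8 s, in which the tool goes at most 62.5 mm and 10.7 degrees, less where a joint would pass 70% of its speed; a pose out of reach is approached as far as the arm can. A call with a gripper value outside its range is refused whole. The fingers move at their own pace and stop on an object; "force" is the grip in N (left out, the last holds). Time passes only in rows, so rows that repeat a pose let the fingers close. It gives the time, the measured TCP pose, the force and the opening at its end, in the units of the state.
- arm.read_state(): the state, without advancing time (a new reading comes with each control period).
- arm.read_camera(name): name is "scene" or "top" or "wrist"; returns a dict with "image" (480x640x3 uint8, blue, green, red), "z_map" (480x640 float32, m along the optical axis (not along the pixel's ray), 0 where there is no reading), "K" (3x3 intrinsics, pixels), "dist" ([k1, k2, p1, p2, k3] as OpenCV has them; the pictures are not rectified), "R" (3x3) and "t" (3): a world point X has camera coordinates R X + t. Camera axes: x right, y down, z forward; pixel columns grow to the right and rows downward; lengths in m; the calibration is good to about 2 mm. A picture is of the moment at which its call begins.
- arm.close_job(): hands the job in, once; it reports no verdict.
The state is a dict: "t": time; "joint_positions": joint angles; "joint_velocities": joint speeds; "effort": joint torques, N m; "tool_pos": TCP position; "tool_rot": TCP orientation; "ft_force": force on the tool from outside, world axes, zero at the start; "torque": the same for the moment, N m; "grip_width": opening from 0.0 (shut) to 1.0 (fully open).
Only numpy, scipy, OpenCV 4.12 (cv2) and the standard library are available. Lean on these libraries where they do the work, as an engineer would, in place of code of your own. Each camera call takes 0.05 s, during which the arm holds its last target. There are 200 camera calls.

## Working session

There is one attempt and no reset: what is moved stays moved. The work goes in short steps, Python scripts to look and compute and a tool call to move; the robot and the scene stay as the last step left them, time stands still between calls to the robot, and variables do not carry over. Pictures are saved under pics/ and viewed, about 8 in all and at most 12, crops included, and the job is handed in when it is done.

Besides the shell and the picture viewer there is one more tool, called after "Call:" by a JSON object that holds its "name" and its "arguments". send_rows: Moves the arm, as the interface text tells. Its arguments: {"type":"object","properties":{"moves":{"type":"array","items":{"type":"object","properties":{"xyz":{"type":"array","items":{"type":"number"}},"yaw":{"type":"number"},"gripper":{"type":"number"}}}},"force":{"type":"number"}},"required":["moves"]}

```bash
ls; mkdir -p pics
cat > h.py <<'E'
import numpy as np, cv2
from bench import arm
from scipy.spatial.transform import Rotation as R
def cloud(c):
    h,w=c["z_map"].shape
    u,v=np.meshgrid(np.arange(w),np.arange(h))
    p=cv2.undistortPoints(np.stack([u,v],-1).reshape(-1,1,2).astype(np.float64),c["K"],np.array(c["dist"],float)).reshape(h,w,2)
    z=c["z_map"][...,None].astype(float)
    P=np.concatenate([p*z,z],-1)
    W=(P-np.array(c["t"]))@np.array(c["R"])
    W[c["z_map"]<=0]=np.nan
    return W
def proj(c,X):
    return cv2.projectPoints(np.array(X,float).reshape(-1,3),cv2.Rodrigues(np.array(c["R"]))[0],np.array(c["t"],float),c["K"],np.array(c["dist"],float))[0].reshape(-1,2)
def tool():
    s=arm.read_state(); q=np.array(s["tool_rot"]); return np.array(s["tool_pos"]),R.from_quat(q[[1,2,3,0]]),s
E
python3 - <<'E'
from h import *
s=arm.read_state();print(s)
for n in("scene","top"):
    c=arm.read_camera(n); cv2.imwrite(f"pics/{n}0.png",c["image"]); np.savez(f"{n}0.npz",W=cloud(c),im=c["image"])
    print(n,(-np.array(c["R"]).T@c["t"]).round(3))
E
```

```text
pics
{'t': 0.0, 'joint_positions': array([ 1.24233852,  0.60009163, -0.00254076,  1.60008719,  0.00183954,
        0.94288909, -0.07983377]), 'joint_velocities': array([-8.19490181e-04,  1.60333437e-03, -1.26424093e-03,  7.31531840e-05,
        1.73273682e-04, -1.47567767e-03,  9.30055212e-05]), 'effort': array([ 1.07075034e-04, -7.65065789e+01,  1.49765823e+00, -2.52345425e+01,
       -5.23383601e-02,  1.71352312e-02,  1.78064474e-04]), 'tool_pos': array([ 0.18046037, -0.70170727,  0.21779945]), 'tool_rot': array([-7.15629302e-04,  9.92084558e-01,  1.25569451e-01, -1.76036253e-04]), 'ft_force': array([-0.61090807, -0.53378807,  0.46543815]), 'torque': array([-0.00736031, -0.0058141 , -0.03122936]), 'grip_width': 0.9967739579739862}
scene [ 0.922 -0.266  0.902]
top [ 0.466 -0.019  1.093]
```

View pics/scene0.png

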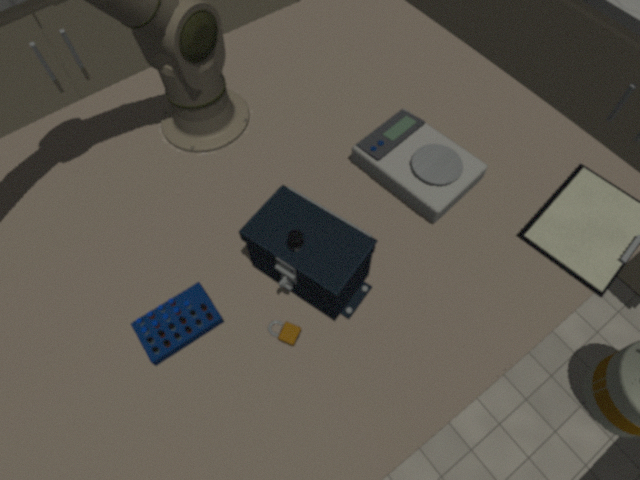

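View pics/top0.png

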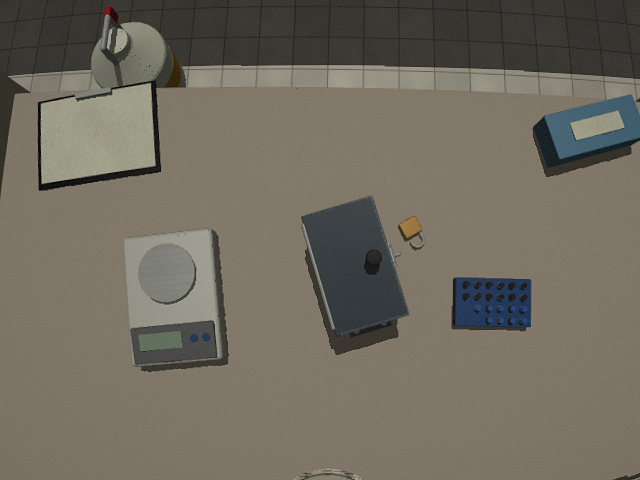

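The scene view shows the lid with its knob at (295,238), the hasp at (285,272), the padlock at (288,332), and the balance pan at (437,163). In the top view the box front faces right (world -y), with the knob at (373,258), the padlock at (411,230), and the pan at (167,272).

Run:
```python
from h import *
d=np.load("top0.npz");W=d["W"];im=d["im"].astype(int)
d2=np.load("scene0.npz");W2=d2["W"];im2=d2["im"].astype(int)
def rect(W,m,n=''):
    P=W[m];r=cv2.minAreaRect((P[:,:2]*1000).astype(np.float32));print(n,len(P),r,'zmed',np.median(P[:,2]));return r
def region(W,u0,u1,v0,v1,z0,z1):
    m=np.zeros(W.shape[:2],bool);m[v0:v1,u0:u1]=1
    return m&(W[...,2]>z0)&(W[...,2]<z1)
lid=region(W,290,420,185,350,.145,.160)
r=rect(W,lid,'lid'); 
P=W[lid]; print('lid trimmed mean',P.mean(0))
rect(W2,region(W2,230,390,180,300,.145,.160),'lid scene')
k=region(W,350,400,235,290,.192,.21);rect(W,k,'knob');print(W[k].mean(0))
rect(W2,region(W2,280,310,220,255,.192,.21),'knob s')
pan=region(W,120,220,225,310,.068,.080);rect(W,pan,'pan');print(W[pan].mean(0))
(c,rad)=cv2.minEnclosingCircle((W[pan][:,:2]*1000).astype(np.float32));print('pan circ',c,rad)
pan2=region(W2,405,470,135,190,.069,.080);print('pan s',cv2.minEnclosingCircle((W2[pan2][:,:2]*1000).astype(np.float32)))
pl=region(W,395,430,210,255,.006,.04);rect(W,pl,'padlock')
rk=region(W,440,545,265,340,.02,.08);rect(W,rk,'rack')
# hasp points bright, scene
m=region(W2,265,305,255,300,.03,.14)&(im2.sum(2)>300)
print('bright');print(W2[m].round(3)[::3])
```

```text
lid 9512 ((544.6411743164062, -35.126800537109375), (230.1140899658203, 144.7476043701172), 18.16114044189453) zmed 0.15172179064826963
lid trimmed mean [ 0.54242368 -0.03443085  0.15173411]
lid scene 7663 ((544.2987670898438, -34.836280822753906), (232.37930297851562, 146.7779083251953), 18.592437744140625) zmed 0.1519671546468745
knob 205 ((554.2698974609375, -68.85045623779297), (26.139814376831055, 26.433876037597656), 89.78262329101562) zmed 0.19916512298724523
[ 0.55413826 -0.06871752  0.19916985]
knob s 183 ((556.73681640625, -67.84390258789062), (27.196924209594727, 25.52631378173828), 77.83382415771484) zmed 0.19959259794595094
pan 2609 ((525.2324829101562, 341.07733154296875), (118.17972564697266, 118.74628448486328), 26.833297729492188) zmed 0.07391600445123646
[0.52485044 0.34059976 0.07392913]
pan circ (524.7979125976562, 341.96844482421875) 60.76316452026367
pan s ((499.5850524902344, 341.80279541015625), 85.48291015625)
padlock 406 ((632.0738525390625, -158.5915069580078), (81.81847381591797, 39.95259094238281), 30.189016342163086) zmed 0.016586130419376524
rack 3697 ((484.5600280761719, -328.0794677734375), (163.0965118408203, 101.52095794677734), 89.3619384765625) zmed 0.028216702573652688
bright
[[ 0.55  -0.112  0.122]
 [ 0.56  -0.109  0.123]
 [ 0.569 -0.106  0.12 ]
 [ 0.575 -0.103  0.123]
 [ 0.584 -0.103  0.124]
 [ 0.573 -0.113  0.104]]
```

The rows can't command a lean: tool z stays fixed and only yaw turns. Before choosing how to get at the hasp, I'll check how the controller treats a pose past the inner reach limit, in free space.

Call:
{"name": "send_rows", "arguments": {"moves": [{"xyz": [0,-60,0],"yaw": 0,"gripper": 93},{"xyz": [0,-120,0],"yaw": 0,"gripper": 93},{"xyz": [0,-180,0],"yaw": 0,"gripper": 93},{"xyz": [0,-240,0],"yaw": 0,"gripper": 93},{"xyz": [0,-300,0],"yaw": 0,"gripper": 93},{"xyz": [0,-340,0],"yaw": 0,"gripper": 93},{"xyz": [0,-360,0],"yaw": 0,"gripper": 93},{"xyz": [0,-360,0],"yaw": 0,"gripper": 93}]}}

```text
t: 1.1
tool_pos: [0.091, -0.3536, 0.2189]
tool_rot: [0.0, 0.992, 0.126, 0.0]
ft_force: [0.7, -0.9, 1.3]
grip_width: 0.999
```

```bash
python3 -c "
from h import *
p,r,s=tool();print(s['t'],p,r.as_matrix().round(3),s['joint_positions'].round(3))"
```

```text
1.1 [ 0.09099225 -0.35356073  0.2189115 ] [[ 0.968  0.249  0.   ]
 [ 0.249 -0.968 -0.001]
 [ 0.     0.001 -1.   ]] [ 1.194  0.169 -0.036  2.365  0.011  0.607 -0.169]
```

Call:
{"name": "send_rows", "arguments": {"moves": [{"xyz": [0,-50,0],"yaw": 0,"gripper": 93},{"xyz": [0,-90,0],"yaw": 0,"gripper": 93},{"xyz": [0,-120,0],"yaw": 0,"gripper": 93},{"xyz": [0,-120,0],"yaw": 0,"gripper": 93}]}}

```text
t: 1.6
tool_pos: [0.0615, -0.2386, 0.2192]
tool_rot: [0.001, 0.992, 0.125, 0.0]
ft_force: [1.0, -0.7, 0.8]
grip_width: 1.001
```

```bash
python3 -c "
from h import *
p,r,s=tool();print(s['t'],p,r.as_matrix().round(3),s['joint_positions'].round(3))"
```

```text
1.6 [ 0.06148193 -0.23863341  0.21917019] [[ 0.969  0.248  0.001]
 [ 0.248 -0.969 -0.002]
 [ 0.     0.002 -1.   ]] [ 1.364  0.013 -0.277  2.557  0.007  0.57  -0.238]
```

The inner limit gives way gradually and orientation is held. Next I'll turn the jaws parallel to the hasp's axis and cross to the left, to see what happens at the outer limit.

Call:
{"name": "send_rows", "arguments": {"moves": [{"xyz": [39,-9,-30],"yaw": -0.164,"gripper": 93},{"xyz": [79,-19,-60],"yaw": -0.328,"gripper": 93},{"xyz": [118,-28,-90],"yaw": -0.492,"gripper": 93},{"xyz": [158,-37,-120],"yaw": -0.656,"gripper": 93},{"xyz": [197,-47,-150],"yaw": -0.82,"gripper": 93},{"xyz": [236,-56,-180],"yaw": -0.983,"gripper": 93},{"xyz": [276,-65,-180],"yaw": -1.147,"gripper": 93},{"xyz": [315,-75,-180],"yaw": -1.311,"gripper": 93},{"xyz": [355,-84,-180],"yaw": -1.475,"gripper": 93},{"xyz": [394,-94,-180],"yaw": -1.639,"gripper": 93}]}}

```text
t: 2.85
tool_pos: [0.4225, -0.0485, 0.3987]
tool_rot: [-0.0, 0.584, 0.812, 0.001]
ft_force: [0.1, 0.4, -0.7]
grip_width: 1.0
```

```bash
python3 -c "
from h import *
p,r,s=tool();print(s['t'],p,r.as_matrix().round(3),s['joint_positions'].round(3))"
```

```text
2.85 [ 0.42254982 -0.0485029   0.39867161] [[-0.318  0.948  0.001]
 [ 0.948  0.318  0.002]
 [ 0.002  0.002 -1.   ]] [ 0.764  0.092 -0.834  1.949  0.073  1.13   0.225]
```

Call:
{"name": "send_rows", "arguments": {"moves": [{"xyz": [57,-17,0],"yaw": 0,"gripper": 93},{"xyz": [114,-35,0],"yaw": 0,"gripper": 93},{"xyz": [171,-52,0],"yaw": 0,"gripper": 93},{"xyz": [228,-70,0],"yaw": 0,"gripper": 93},{"xyz": [285,-87,0],"yaw": 0,"gripper": 93},{"xyz": [342,-104,0],"yaw": 0,"gripper": 93},{"xyz": [399,-122,0],"yaw": 0,"gripper": 93},{"xyz": [456,-139,0],"yaw": 0,"gripper": 93},{"xyz": [513,-157,0],"yaw": 0,"gripper": 93},{"xyz": [570,-174,0],"yaw": 0,"gripper": 93}]}}

```text
t: 4.1
tool_pos: [0.0756, 0.3594, 0.43]
tool_rot: [-0.01, 0.585, 0.811, 0.021]
ft_force: [0.4, 0.2, 0.5]
grip_width: 1.0
```

Call:
{"name": "send_rows", "arguments": {"moves": [{"xyz": [57,-17,0],"yaw": 0,"gripper": 93},{"xyz": [114,-35,0],"yaw": 0,"gripper": 93},{"xyz": [171,-52,0],"yaw": 0,"gripper": 93},{"xyz": [228,-70,0],"yaw": 0,"gripper": 93},{"xyz": [285,-87,0],"yaw": 0,"gripper": 93},{"xyz": [342,-104,0],"yaw": 0,"gripper": 93},{"xyz": [399,-122,0],"yaw": 0,"gripper": 93},{"xyz": [456,-139,0],"yaw": 0,"gripper": 93},{"xyz": [513,-157,0],"yaw": 0,"gripper": 93},{"xyz": [570,-174,0],"yaw": 0,"gripper": 93}]}}

```text
t: 5.35
tool_pos: [-0.0954, 0.4018, 0.5177]
tool_rot: [-0.028, 0.585, 0.81, 0.035]
ft_force: [-0.5, 0.2, 0.0]
grip_width: 1.001
```

```bash
python3 -c "
from h import *
p,r,s=tool();print(s['t'],p,np.hypot(p[0],p[1]),r.as_matrix().round(3),s['joint_positions'].round(3))"
```

```text
5.35 [-0.09541556  0.40175821  0.51767907] 0.41293315623424254 [[-0.315  0.949 -0.005]
 [ 0.945  0.314  0.091]
 [ 0.087  0.024 -0.996]] [-0.11  -0.345 -1.294  1.777 -0.358  1.381 -1.028]
```

Near a joint limit (q3), the controller gives up some orientation: the fingers now lean about 5° towards +y, which is the lean I need. I'll check whether that lean persists as the new commanded pose.

Call:
{"name": "send_rows", "arguments": {"moves": [{"xyz": [0,0,0],"yaw": 0,"gripper": 93},{"xyz": [0,0,0],"yaw": 0,"gripper": 93}]}}

```text
t: 5.6
tool_pos: [-0.0946, 0.4016, 0.5171]
tool_rot: [-0.028, 0.585, 0.81, 0.035]
ft_force: [-0.0, -0.5, -0.1]
grip_width: 0.996
```

Call:
{"name": "send_rows", "arguments": {"moves": [{"xyz": [-50,15,0],"yaw": 0,"gripper": 93},{"xyz": [-100,30,0],"yaw": 0,"gripper": 93},{"xyz": [-150,45,0],"yaw": 0,"gripper": 93},{"xyz": [-200,60,0],"yaw": 0,"gripper": 93}]}}

```text
t: 6.1
tool_pos: [-0.0078, 0.2722, 0.509]
tool_rot: [-0.027, 0.586, 0.809, 0.039]
ft_force: [-0.6, -0.1, 1.6]
grip_width: 0.997
```

```bash
python3 -c "
from h import *
p,r,s=tool();print(s['t'],p,np.hypot(p[0],p[1]),r.as_matrix().round(3),s['joint_positions'].round(3))"
```

```text
6.1 [-0.00776628  0.27215399  0.50904634] 0.2722647799349526 [[-0.311  0.95   0.002]
 [ 0.946  0.31   0.095]
 [ 0.09   0.031 -0.995]] [-0.874 -0.345 -0.554  1.983 -0.197  1.363 -1.061]
```

The lean carries over from call to call, so it can be built up by leaning on a reach limit in the right direction. I'll go outward along the box's +x direction.

Call:
{"name": "send_rows", "arguments": {"moves": [{"xyz": [50,-5,25],"yaw": 0,"gripper": 93},{"xyz": [100,-10,50],"yaw": 0,"gripper": 93},{"xyz": [150,-15,75],"yaw": 0,"gripper": 93},{"xyz": [200,-20,100],"yaw": 0,"gripper": 93},{"xyz": [250,-24,125],"yaw": 0,"gripper": 93},{"xyz": [300,-28,150],"yaw": 0,"gripper": 93},{"xyz": [350,-33,175],"yaw": 0,"gripper": 93},{"xyz": [400,-38,200],"yaw": 0,"gripper": 93},{"xyz": [450,-43,225],"yaw": 0,"gripper": 93},{"xyz": [498,-47,244],"yaw": 0,"gripper": 93}]}}

```text
t: 7.35
tool_pos: [-0.2093, 0.7545, 0.3078]
tool_rot: [-0.026, 0.585, 0.809, 0.039]
ft_force: [-0.3, 1.2, 0.4]
grip_width: 0.999
```

```bash
cat > st.py <<'E'
from h import *
p,r,s=tool();print(s['t'],p.round(4),'r',np.hypot(p[0],p[1]).round(3));print(r.as_matrix().round(3),s['joint_positions'].round(3))
print('tilt deg',np.degrees(np.arccos(-r.as_matrix()[2,2])).round(1),'F',s['ft_force'].round(1),s['grip_width'])
E
python3 st.py
```

```text
7.35 [-0.2093  0.7545  0.3078] r 0.783
[[-0.313  0.95   0.003]
 [ 0.946  0.311  0.094]
 [ 0.088  0.032 -0.996]] [-1.461  0.7   -0.879  1.394  0.615  1.234 -2.071]
tilt deg 5.4 F [-0.3  1.2  0.4] 0.9988526036046192
```

Call:
{"name": "send_rows", "arguments": {"moves": [{"xyz": [60,0,5],"yaw": 0,"gripper": 93},{"xyz": [120,0,10],"yaw": 0,"gripper": 93},{"xyz": [180,0,15],"yaw": 0,"gripper": 93},{"xyz": [240,0,20],"yaw": 0,"gripper": 93},{"xyz": [300,0,25],"yaw": 0,"gripper": 93},{"xyz": [360,0,30],"yaw": 0,"gripper": 93},{"xyz": [420,0,35],"yaw": 0,"gripper": 93},{"xyz": [480,0,40],"yaw": 0,"gripper": 93}]}}

```text
t: 8.35
tool_pos: [-0.3032, 1.031, 0.2822]
tool_rot: [-0.037, 0.582, 0.811, 0.047]
ft_force: [0.8, 0.3, 0.6]
grip_width: 0.996
```

```bash
python3 st.py
```

```text
8.35 [-0.3032  1.031   0.2822] r 1.075
[[-0.319  0.948 -0.005]
 [ 0.941  0.317  0.119]
 [ 0.114  0.033 -0.993]] [-1.908  1.207 -0.249  0.113  0.278  1.712 -1.605]
tilt deg 6.8 F [0.8 0.3 0.6] 0.9961322272755526
```

Call:
{"name": "send_rows", "arguments": {"moves": [{"xyz": [120,0,10],"yaw": 0,"gripper": 93}]}}

```text
t: 8.48
tool_pos: [-0.3026, 1.0374, 0.277]
tool_rot: [-0.041, 0.583, 0.81, 0.05]
ft_force: [1.0, 0.2, -0.8]
grip_width: 1.001
```

Call:
{"name": "send_rows", "arguments": {"moves": [{"xyz": [300,0,30],"yaw": 0,"gripper": 93}]}}

```text
t: 8.6
tool_pos: [-0.3038, 1.0447, 0.2702]
tool_rot: [-0.047, 0.583, 0.809, 0.054]
ft_force: [-0.1, -0.7, 0.2]
grip_width: 0.999
```

Call:
{"name": "send_rows", "arguments": {"moves": [{"xyz": [300,0,30],"yaw": 0,"gripper": 93},{"xyz": [600,0,60],"yaw": 0,"gripper": 93}]}}

```text
t: 8.85
tool_pos: [-0.3101, 1.063, 0.2547]
tool_rot: [-0.063, 0.582, 0.808, 0.066]
ft_force: [0.9, -0.6, -0.7]
grip_width: 1.002
```

```bash
python3 st.py
```

```text
8.85 [-0.3101  1.063   0.2547] r 1.107
[[-0.314  0.949 -0.024]
 [ 0.933  0.313  0.181]
 [ 0.179  0.034 -0.983]] [-1.944  1.273  0.806  0.112 -0.756  1.61  -1.537]
tilt deg 10.5 F [ 0.9 -0.6 -0.7] 1.0018702743098804
```

Call:
{"name": "send_rows", "arguments": {"moves": [{"xyz": [300,0,60],"yaw": 0,"gripper": 93},{"xyz": [600,0,120],"yaw": 0,"gripper": 93},{"xyz": [900,0,180],"yaw": 0,"gripper": 93},{"xyz": [1200,0,240],"yaw": 0,"gripper": 93},{"xyz": [1500,0,300],"yaw": 0,"gripper": 93}]}}

```text
t: 9.48
tool_pos: [-0.3276, 1.0955, 0.1894]
tool_rot: [-0.085, 0.58, 0.806, 0.083]
ft_force: [-0.0, -0.7, 0.2]
grip_width: 1.003
```

```bash
python3 st.py
```

```text
9.475 [-0.3276  1.0955  0.1894] r 1.143
[[-0.312  0.949 -0.041]
 [ 0.921  0.313  0.232]
 [ 0.233  0.035 -0.972]] [-1.951  1.351  1.063  0.111 -1.019  1.498 -1.528]
tilt deg 13.6 F [-0.  -0.7  0.2] 1.0026878137892425
```

Call:
{"name": "send_rows", "arguments": {"moves": [{"xyz": [500,0,-120],"yaw": 0,"gripper": 93},{"xyz": [1000,0,-240],"yaw": 0,"gripper": 93}]}}

```text
t: 9.72
tool_pos: [-0.335, 1.1048, 0.2243]
tool_rot: [-0.107, 0.577, 0.803, 0.099]
ft_force: [0.5, -1.1, -0.6]
grip_width: 1.0
```

Call:
{"name": "send_rows", "arguments": {"moves": [{"xyz": [500,0,-120],"yaw": 0,"gripper": 93},{"xyz": [1000,0,-240],"yaw": 0,"gripper": 93}]}}

```text
t: 9.98
tool_pos: [-0.341, 1.1121, 0.26]
tool_rot: [-0.127, 0.575, 0.8, 0.115]
ft_force: [-0.3, -0.4, -0.5]
grip_width: 0.999
```

Call:
{"name": "send_rows", "arguments": {"moves": [{"xyz": [500,0,-120],"yaw": 0,"gripper": 93},{"xyz": [1000,0,-240],"yaw": 0,"gripper": 93}]}}

```text
t: 10.22
tool_pos: [-0.3461, 1.1177, 0.296]
tool_rot: [-0.147, 0.572, 0.797, 0.13]
ft_force: [-0.3, -0.9, 0.1]
grip_width: 0.998
```

```bash
python3 st.py
```

```text
10.225 [-0.3461  1.1177  0.296 ] r 1.17
[[-0.303  0.949 -0.086]
 [ 0.873  0.312  0.375]
 [ 0.382  0.038 -0.923]] [-1.963  1.266  1.066  0.111 -1.012  1.427 -1.536]
tilt deg 22.6 F [-0.3 -0.9  0.1] 0.9976881587633251
```

Call:
{"name": "send_rows", "arguments": {"moves": [{"xyz": [500,0,-60],"yaw": 0,"gripper": 93},{"xyz": [1000,0,-120],"yaw": 0,"gripper": 93}]}}

```text
t: 10.48
tool_pos: [-0.3518, 1.126, 0.3228]
tool_rot: [-0.167, 0.568, 0.792, 0.145]
ft_force: [0.1, 1.8, -0.0]
grip_width: 0.999
```

Call:
{"name": "send_rows", "arguments": {"moves": [{"xyz": [500,0,-60],"yaw": 0,"gripper": 93},{"xyz": [1000,0,-120],"yaw": 0,"gripper": 93}]}}

```text
t: 10.72
tool_pos: [-0.3568, 1.1322, 0.3541]
tool_rot: [-0.187, 0.565, 0.788, 0.16]
ft_force: [-0.0, -0.2, -0.0]
grip_width: 0.997
```

Call:
{"name": "send_rows", "arguments": {"moves": [{"xyz": [500,0,-40],"yaw": 0,"gripper": 93},{"xyz": [1000,0,-80],"yaw": 0,"gripper": 93}]}}

```text
t: 10.98
tool_pos: [-0.3616, 1.138, 0.385]
tool_rot: [-0.208, 0.56, 0.783, 0.174]
ft_force: [-0.1, 0.1, -0.5]
grip_width: 1.002
```

Call:
{"name": "send_rows", "arguments": {"moves": [{"xyz": [500,0,0],"yaw": 0,"gripper": 93},{"xyz": [1000,0,0],"yaw": 0,"gripper": 93}]}}

```text
t: 11.22
tool_pos: [-0.3664, 1.1454, 0.4102]
tool_rot: [-0.227, 0.556, 0.777, 0.189]
ft_force: [-1.0, 0.1, 0.3]
grip_width: 0.999
```

```bash
python3 st.py
```

```text
11.225 [-0.3664  1.1454  0.4102] r 1.203
[[-0.279  0.95  -0.143]
 [ 0.778  0.311  0.547]
 [ 0.564  0.041 -0.825]] [-1.976  1.187  1.065  0.111 -1.003  1.299 -1.543]
tilt deg 34.4 F [-1.   0.1  0.3] 0.9987816261858248
```

The lean is 34°, fingers towards the box. Now a helper to turn box-frame targets into tool shifts.

```bash
cat >> h.py <<'E'
C=np.array([.5438,-.0362,0]); A=np.radians(18.4)
BX=np.array([-np.sin(A),np.cos(A),0]); BY=np.array([-np.cos(A),-np.sin(A),0])
def box(x,y,z): return C+BX*x+BY*y+np.array([0,0,z])
def tobox(p): d=np.array(p)-C; return np.array([d@BX,d@BY,p[2]])
def shift(target,label=''):
    p,r,s=tool(); d=r.inv().apply(np.array(target)-p)*1000
    n=int(np.ceil(np.linalg.norm(d)/58)); print(label,'shift',d.round(1),'rows',n)
E
python3 - <<'E'
from h import *
shift([.45,.5,.45],'w1')
E
```

```text
w1 shift [-707.   576.3 -502.6] rows 18
```

Call:
{"name": "send_rows", "arguments": {"moves": [{"xyz": [-39,32,-28],"yaw": 0,"gripper": 60},{"xyz": [-78,64,-56],"yaw": 0,"gripper": 60},{"xyz": [-118,96,-84],"yaw": 0,"gripper": 60},{"xyz": [-157,128,-112],"yaw": 0,"gripper": 60},{"xyz": [-196,160,-140],"yaw": 0,"gripper": 60},{"xyz": [-236,192,-167],"yaw": 0,"gripper": 60},{"xyz": [-275,224,-195],"yaw": 0,"gripper": 60},{"xyz": [-314,256,-223],"yaw": 0,"gripper": 60},{"xyz": [-353,288,-251],"yaw": 0,"gripper": 60}]}}

```text
t: 12.35
tool_pos: [0.0305, 0.8311, 0.4297]
tool_rot: [-0.227, 0.556, 0.777, 0.189]
ft_force: [1.0, 0.2, 0.8]
grip_width: 0.644
```

```bash
python3 st.py; python3 -c "
from h import *
shift([.45,.5,.45],'w1');shift([.5,.2,.45],'w2')"
```

```text
12.35 [0.0305 0.8311 0.4297] r 0.832
[[-0.279  0.95  -0.144]
 [ 0.778  0.311  0.546]
 [ 0.563  0.04  -0.826]] [-2.138  0.527  0.99   1.629 -1.006  0.862 -0.446]
tilt deg 34.4 F [1.  0.2 0.8] 0.6436642280014939
w1 shift [-363.2  296.1 -257.7] rows 10
w2 shift [-610.5  250.3 -428.6] rows 14
```

Call:
{"name": "send_rows", "arguments": {"moves": [{"xyz": [-41,33,-29],"yaw": 0,"gripper": 50},{"xyz": [-82,65,-58],"yaw": 0,"gripper": 50},{"xyz": [-123,95,-88],"yaw": 0,"gripper": 50},{"xyz": [-164,125,-117],"yaw": 0,"gripper": 50},{"xyz": [-205,150,-146],"yaw": 0,"gripper": 50},{"xyz": [-250,175,-176],"yaw": 0,"gripper": 50},{"xyz": [-295,195,-208],"yaw": 0,"gripper": 50},{"xyz": [-340,210,-240],"yaw": 0,"gripper": 50},{"xyz": [-385,225,-270],"yaw": 0,"gripper": 50}]}}

```text
t: 13.48
tool_pos: [0.3897, 0.4539, 0.4456]
tool_rot: [-0.227, 0.556, 0.777, 0.189]
ft_force: [1.4, 0.6, -0.2]
grip_width: 0.536
```

```bash
python3 st.py; python3 -c "
from h import *
shift([.5,.2,.45],'w2');shift([.6,-.2,.4],'w3')"
```

```text
13.475 [0.3897 0.4539 0.4456] r 0.598
[[-0.279  0.95  -0.143]
 [ 0.778  0.311  0.547]
 [ 0.564  0.041 -0.825]] [-1.46   0.263  1.041  1.888 -0.909  1.173  0.279]
tilt deg 34.4 F [ 1.4  0.6 -0.2] 0.5364629483643002
w2 shift [-225.7   26.  -158.2] rows 5
w3 shift [-592.8   -5.4 -349.9] rows 12
```

Call:
{"name": "send_rows", "arguments": {"moves": [{"xyz": [-50,0,-29],"yaw": 0,"gripper": 50},{"xyz": [-100,-1,-58],"yaw": 0,"gripper": 50},{"xyz": [-150,-1,-88],"yaw": 0,"gripper": 50},{"xyz": [-200,-2,-117],"yaw": 0,"gripper": 50},{"xyz": [-250,-2,-146],"yaw": 0,"gripper": 50},{"xyz": [-300,-3,-176],"yaw": 0,"gripper": 50},{"xyz": [-350,-3,-206],"yaw": 0,"gripper": 50},{"xyz": [-400,-4,-236],"yaw": 0,"gripper": 50},{"xyz": [-450,-4,-266],"yaw": 0,"gripper": 50},{"xyz": [-500,-5,-296],"yaw": 0,"gripper": 50}]}}

```text
t: 14.72
tool_pos: [0.5664, -0.098, 0.4079]
tool_rot: [-0.227, 0.556, 0.777, 0.189]
ft_force: [0.5, -0.2, 0.1]
grip_width: 0.542
```

```bash
python3 st.py
python3 - <<'E'
from h import *
r=tool()[1]
print('box axes of tool z,y',[ (r.as_matrix()[:,k]@BX, r.as_matrix()[:,k]@BY) for k in (2,1)])
ax=r.as_matrix()[:,2]
roll=box(-79,0,61)*1 if 0 else box(-.079,0,.061)
shift(roll-ax*.12,'pre')
shift(roll,'tip at roll')
E
```

```text
14.725 [ 0.5664 -0.098   0.4079] r 0.575
[[-0.28   0.949 -0.143]
 [ 0.778  0.311  0.546]
 [ 0.563  0.041 -0.826]] [-0.224  0.587  0.983  1.599 -0.769  1.777  1.203]
tilt deg 34.4 F [ 0.5 -0.2  0.1] 0.5416702190086325
box axes of tool z,y [(np.float64(0.5631771955848124), np.float64(-0.03647593936840421)), (np.float64(-0.004284431305435781), np.float64(-0.9991407423177003))]
pre shift [-206.1  -16.2  158.8] rows 5
tip at roll shift [-206.1  -16.2  278.8] rows 6
```

Call:
{"name": "send_rows", "arguments": {"moves": [{"xyz": [-58,-4,0],"yaw": 0,"gripper": 50},{"xyz": [-110,-8,25],"yaw": 0,"gripper": 50},{"xyz": [-160,-12,60],"yaw": 0,"gripper": 50},{"xyz": [-200,-16,100],"yaw": 0,"gripper": 50},{"xyz": [-206,-16,150],"yaw": 0,"gripper": 50},{"xyz": [-206,-16,159],"yaw": 0,"gripper": 50},{"xyz": [-206,-16,159],"yaw": 0,"gripper": 50}]}}

```text
t: 15.6
tool_pos: [0.586, -0.175, 0.1612]
tool_rot: [-0.227, 0.556, 0.777, 0.189]
ft_force: [-0.6, -0.7, 0.1]
grip_width: 0.535
```

```bash
python3 st.py
python3 - <<'E'
from h import *
c=arm.read_camera("wrist"); im=c["image"].copy(); np.savez("w1.npz",W=cloud(c),im=im)
for n,b in dict(roll=(-.079,0,.061),h=(-.074,0,.118),st=(-.095,0,.091),r1=(-.079,.012,.061),r2=(-.079,-.012,.061),kn=(-.034,0,.2)).items():
    u=proj(c,box(*b))[0]; print(n,u.round(1)); cv2.circle(im,tuple(int(i) for i in u),3,(0,0,255),1)
cv2.imwrite("pics/w1.png",im)
shift(box(-.079,0,.061),'tip at roll')
E
```

```text
15.6 [ 0.586  -0.175   0.1612] r 0.612
[[-0.28   0.949 -0.143]
 [ 0.778  0.312  0.545]
 [ 0.562  0.041 -0.826]] [-0.025  0.892  0.848  1.709 -0.903  1.525  1.518]
tilt deg 34.3 F [-0.6 -0.7  0.1] 0.5353932396432071
roll [320.9 232.9]
h [324. 199.]
st [322.5 239.3]
r1 [306.9 232.7]
r2 [334.8 233. ]
kn [331.2  60.1]
tip at roll shift [ -1.4  -0.8 121.1] rows 3
```

View pics/w1.png

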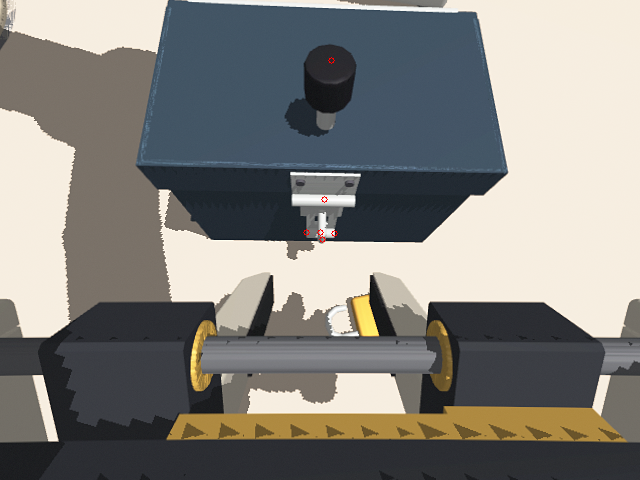

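The projected model points sit on the features in the wrist view: knuckle (324,199), roll (321,232), knob (331,60). The padlock at (355,315) is clear of the path. Going in on the roll's ends.

Call:
{"name": "send_rows", "arguments": {"moves": [{"xyz": [-3,-1,50],"yaw": 0,"gripper": 50},{"xyz": [-3,-1,90],"yaw": 0,"gripper": 50},{"xyz": [-3,-1,115],"yaw": 0,"gripper": 50},{"xyz": [-3,-1,128],"yaw": 0,"gripper": 50},{"xyz": [-3,-1,128],"yaw": 0,"gripper": 50}], "force": 4}}

```text
t: 16.27
tool_pos: [0.5678, -0.1083, 0.0537]
tool_rot: [-0.226, 0.556, 0.777, 0.189]
ft_force: [1.2, 0.3, 0.1]
grip_width: 0.538
```

Call:
{"name": "send_rows", "arguments": {"moves": [{"xyz": [0,0,0],"yaw": 0,"gripper": 20},{"xyz": [0,0,0],"yaw": 0,"gripper": 20},{"xyz": [0,0,0],"yaw": 0,"gripper": 20},{"xyz": [0,0,0],"yaw": 0,"gripper": 20}], "force": 4}}

```text
t: 16.77
tool_pos: [0.5676, -0.108, 0.053]
tool_rot: [-0.226, 0.556, 0.777, 0.189]
ft_force: [1.4, -1.3, 3.0]
grip_width: 0.257
```

```bash
python3 st.py
python3 - <<'E'
from h import *
p,r,s=tool(); print('tip box',tobox(p).round(4)); 
M=r.as_matrix(); 
# arc: tip path keeps tip-roll offset; roll at hasp angle th about hinge (-74,118)
H=np.array([-.074,.118]); E0=np.array([-.079,.061])-H
for th in np.arange(0.2,3.3,.2).tolist():
    c,s_=np.cos(th),np.sin(th)
    # swing to front(-x) then up: rotate clockwise in (x,z)
    e=np.array([c*E0[0]+s_*E0[1],-s_*E0[0]+c*E0[1]])
    d=np.array(e-E0); w=BX*d[0]+np.array([0,0,d[1]])
    print(round(th,2),(M.T@w*1000).round(0), (H+e).round(3))
E
```

```text
16.775 [ 0.5676 -0.108   0.053 ] r 0.578
[[-0.279  0.95  -0.142]
 [ 0.779  0.311  0.545]
 [ 0.562  0.042 -0.826]] [-0.058  0.961  0.717  1.864 -1.014  1.309  1.594]
tilt deg 34.3 F [ 1.4 -1.3  3. ] 0.2567821817317719
tip box [-0.0757  0.0001  0.053 ]
0.2 [-8.  0. -8.] [-0.09   0.063]
0.4 [-14.   0. -18.] [-0.101  0.067]
0.6 [-19.   1. -28.] [-0.11   0.074]
0.8 [-21.   1. -39.] [-0.118  0.082]
1.0 [-21.   1. -51.] [-0.125  0.091]
1.2 [-18.   2. -62.] [-0.129  0.102]
1.4 [-14.   2. -72.] [-0.131  0.113]
1.6 [ -7.   3. -82.] [-0.131  0.125]
1.8 [  1.   3. -90.] [-0.128  0.136]
2.0 [ 11.   4. -96.] [-0.124  0.146]
2.2 [  22.    4. -100.] [-0.117  0.156]
2.4 [  33.    4. -101.] [-0.109  0.163]
2.6 [  44.    5. -101.] [-0.099  0.169]
2.8 [ 55.   5. -98.] [-0.088  0.173]
3.0 [ 66.   5. -93.] [-0.077  0.175]
3.2 [ 75.   5. -86.] [-0.066  0.175]
```

The opening of 23.9 mm means the roll is held. Following the arc.

Call:
{"name": "send_rows", "arguments": {"moves": [{"xyz": [-8,0,-8],"yaw": 0,"gripper": 20},{"xyz": [-14,0,-18],"yaw": 0,"gripper": 20},{"xyz": [-19,1,-28],"yaw": 0,"gripper": 20},{"xyz": [-21,1,-39],"yaw": 0,"gripper": 20},{"xyz": [-21,1,-51],"yaw": 0,"gripper": 20},{"xyz": [-18,2,-62],"yaw": 0,"gripper": 20},{"xyz": [-14,2,-72],"yaw": 0,"gripper": 20},{"xyz": [-7,3,-82],"yaw": 0,"gripper": 20}]}}

```text
t: 17.77
tool_pos: [0.5835, -0.1575, 0.1174]
tool_rot: [-0.227, 0.556, 0.777, 0.188]
ft_force: [2.2, -1.2, -2.2]
grip_width: 0.254
```

```bash
python3 st.py; python3 -c "
from h import *
print(tobox(tool()[0]))
c=arm.read_camera('wrist');cv2.imwrite('pics/w2.png',c['image'])"
```

```text
17.775 [ 0.5835 -0.1575  0.1174] r 0.604
[[-0.279  0.95  -0.143]
 [ 0.779  0.311  0.545]
 [ 0.562  0.041 -0.826]] [-0.013  0.91   0.766  1.755 -0.922  1.427  1.524]
tilt deg 34.3 F [ 2.2 -1.2 -2.2] 0.2544205547738946
[-0.12762994  0.0005722   0.11740128]
```

View pics/w2.png

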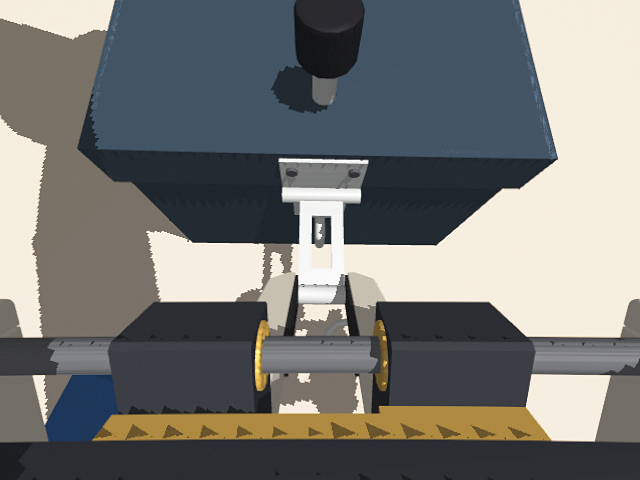

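The hasp stands out level from the lid, its roll at (322,294) between the fingertips, with the lid still down. Continuing up and back.

Call:
{"name": "send_rows", "arguments": {"moves": [{"xyz": [8,0,-8],"yaw": 0,"gripper": 20},{"xyz": [18,1,-14],"yaw": 0,"gripper": 20},{"xyz": [29,1,-18],"yaw": 0,"gripper": 20},{"xyz": [40,1,-19],"yaw": 0,"gripper": 20},{"xyz": [51,2,-19],"yaw": 0,"gripper": 20},{"xyz": [62,2,-16],"yaw": 0,"gripper": 20},{"xyz": [73,2,-11],"yaw": 0,"gripper": 20},{"xyz": [80,2,-6],"yaw": 0,"gripper": 20},{"xyz": [80,2,-6],"yaw": 0,"gripper": 20},{"xyz": [80,2,-6],"yaw": 0,"gripper": 20}]}}

```text
t: 19.08
tool_pos: [0.5636, -0.0957, 0.167]
tool_rot: [-0.228, 0.555, 0.777, 0.189]
ft_force: [0.9, 0.9, 6.1]
grip_width: 0.256
```

```bash
python3 st.py; python3 -c "
from h import *
print(tobox(tool()[0]))
c=arm.read_camera('wrist');cv2.imwrite('pics/w3.png',c['image'])"
```

```text
19.075 [ 0.5636 -0.0957  0.167 ] r 0.572
[[-0.279  0.949 -0.145]
 [ 0.776  0.312  0.548]
 [ 0.565  0.041 -0.824]] [-0.119  0.808  0.794  1.842 -0.907  1.422  1.465]
tilt deg 34.5 F [0.9 0.9 6.1] 0.25588659776465805
[-6.27516076e-02  1.88067009e-05  1.66999731e-01]
```

View pics/w3.png

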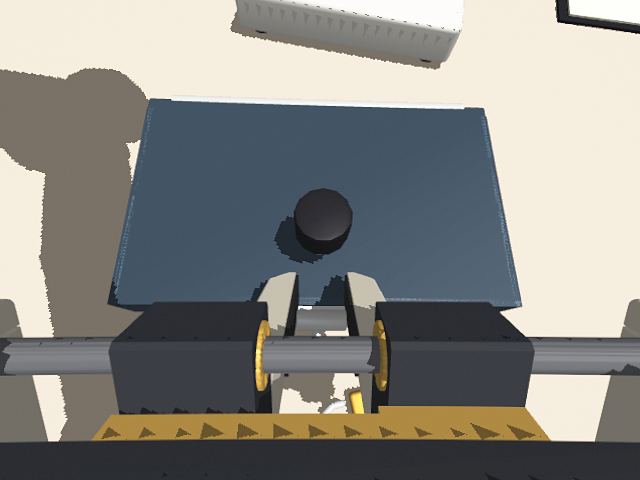

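The hasp is folded back, with its roll at (322,318) between the pads and the lid still flat. Letting go and backing off to check both.

Call:
{"name": "send_rows", "arguments": {"moves": [{"xyz": [0,0,0],"yaw": 0,"gripper": 50},{"xyz": [0,0,0],"yaw": 0,"gripper": 50},{"xyz": [0,0,-40],"yaw": 0,"gripper": 50},{"xyz": [0,0,-80],"yaw": 0,"gripper": 50}]}}

```text
t: 19.62
tool_pos: [0.5753, -0.141, 0.233]
tool_rot: [-0.228, 0.556, 0.777, 0.188]
ft_force: [0.3, -0.1, 0.2]
grip_width: 0.534
```

```bash
python3 st.py
python3 - <<'E'
from h import *
c=arm.read_camera("wrist"); W=cloud(c); cv2.imwrite("pics/w4.png",c["image"])
B=np.stack([(W-C)@BX,(W-C)@BY,W[...,2]],-1)
m=(abs(B[...,1])<.011)&(B[...,2]>.125)&(B[...,2]<.19)&(B[...,0]<-.055)&(B[...,0]>-.11)
for a in np.arange(.125,.19,.01):
    k=m&(B[...,2]>=a)&(B[...,2]<a+.01); print(round(a,3),k.sum(),np.median(B[k][:,0]).round(4) if k.any() else '')
l=(abs(B[...,1])<.1)&(abs(B[...,1])>.04)&(B[...,0]>-.06)&(B[...,0]<.05)&(B[...,2]>.13)
P=B[l]; print('lid plane',np.linalg.lstsq(np.c_[P[:,:2],np.ones(len(P))],P[:,2],rcond=None)[0])
ax=tool()[1].as_matrix()[:,2]; T=box(-.034,0,.188)+.012*ax
shift(T-.06*ax,'preknob');shift(T,'knob')
E
```

```text
19.625 [ 0.5753 -0.141   0.233 ] r 0.592
[[-0.278  0.949 -0.145]
 [ 0.778  0.311  0.546]
 [ 0.563  0.039 -0.825]] [-0.073  0.762  0.831  1.723 -0.832  1.546  1.403]
tilt deg 34.4 F [ 0.3 -0.1  0.2] 0.5343543209745462
0.125 50 -0.0771
0.135 11 -0.0802
0.145 462 -0.0619
0.155 25 -0.0826
0.165 55 -0.0846
0.175 403 -0.0813
0.185 0 
lid plane [-0.00106353  0.00081848  0.15124007]
preknob shift [38.8  0.8 37.5] rows 1
knob shift [38.8  0.8 97.5] rows 2
```

The lid is flat at 0.151 m and the hasp is at about 2.95 rad and staying there. Now the knob.

Call:
{"name": "send_rows", "arguments": {"moves": [{"xyz": [39,1,10],"yaw": 0,"gripper": 50},{"xyz": [39,1,50],"yaw": 0,"gripper": 50},{"xyz": [39,1,85],"yaw": 0,"gripper": 50},{"xyz": [39,1,98],"yaw": 0,"gripper": 50},{"xyz": [39,1,98],"yaw": 0,"gripper": 20},{"xyz": [39,1,98],"yaw": 0,"gripper": 20},{"xyz": [39,1,98],"yaw": 0,"gripper": 20},{"xyz": [39,1,98],"yaw": 0,"gripper": 20}], "force": 20}}

```text
t: 20.68
tool_pos: [0.5516, -0.0582, 0.1745]
tool_rot: [-0.226, 0.556, 0.777, 0.188]
ft_force: [-3.0, -4.3, 5.7]
grip_width: 0.302
```

```bash
python3 st.py
python3 - <<'E'
from h import *
p,r,s=tool(); print('tip box',tobox(p).round(4)); M=r.as_matrix()
H=np.array([.069,.148]); E0=np.array([-.034,.188])-H
for th in np.arange(.1,1.41,.1):
    c,s_=np.cos(th),np.sin(th); e=np.array([c*E0[0]+s_*E0[1],-s_*E0[0]+c*E0[1]]); d=e-E0
    print(round(th,2),(M.T@(BX*d[0]+np.array([0,0,d[1]]))*1000).round(0),(H+e).round(3))
E
```

```text
20.675 [ 0.5516 -0.0582  0.1745] r 0.555
[[-0.279  0.95  -0.142]
 [ 0.779  0.31   0.545]
 [ 0.561  0.041 -0.827]] [-0.183  0.77   0.8    1.902 -0.921  1.388  1.442]
tilt deg 34.3 F [-3.  -4.3  5.7] 0.3022152914269398
tip box [-0.0234 -0.0004  0.1745]
0.1 [ 9.  0. -6.] [-0.029  0.198]
0.2 [ 19.   1. -11.] [-0.024  0.208]
0.3 [ 30.   1. -14.] [-0.018  0.217]
0.4 [ 40.   1. -17.] [-0.01   0.225]
0.5 [ 51.   2. -19.] [-0.002  0.232]
0.6 [ 62.   2. -20.] [0.007 0.239]
0.7 [ 73.   2. -19.] [0.016 0.245]
0.8 [ 84.   2. -17.] [0.026 0.25 ]
0.9 [ 95.   2. -15.] [0.036 0.254]
1.0 [105.   2. -11.] [0.047 0.256]
1.1 [115.   2.  -6.] [0.058 0.258]
1.2 [125.   2.  -0.] [0.069 0.258]
1.3 [134.   2.   6.] [0.08  0.258]
1.4 [142.   2.  14.] [0.091 0.256]
```

Call:
{"name": "send_rows", "arguments": {"moves": [{"xyz": [9,0,-6],"yaw": 0,"gripper": 20},{"xyz": [19,1,-11],"yaw": 0,"gripper": 20},{"xyz": [30,1,-14],"yaw": 0,"gripper": 20},{"xyz": [40,1,-17],"yaw": 0,"gripper": 20},{"xyz": [51,2,-19],"yaw": 0,"gripper": 20},{"xyz": [62,2,-20],"yaw": 0,"gripper": 20},{"xyz": [73,2,-19],"yaw": 0,"gripper": 20},{"xyz": [84,2,-17],"yaw": 0,"gripper": 20},{"xyz": [95,2,-15],"yaw": 0,"gripper": 20},{"xyz": [105,2,-11],"yaw": 0,"gripper": 20}]}}

```text
t: 21.92
tool_pos: [0.5262, 0.0193, 0.2433]
tool_rot: [-0.226, 0.556, 0.777, 0.189]
ft_force: [0.4, -7.7, 1.5]
grip_width: 0.293
```

```bash
python3 st.py
python3 - <<'E'
from h import *
print(tobox(tool()[0]))
c=arm.read_camera("wrist");cv2.imwrite("pics/w5.png",c["image"])
E
```

```text
21.925 [0.5262 0.0193 0.2433] r 0.527
[[-0.28   0.95  -0.141]
 [ 0.779  0.31   0.545]
 [ 0.562  0.043 -0.826]] [-0.354  0.626  0.851  1.966 -0.896  1.392  1.299]
tilt deg 34.3 F [ 0.4 -7.7  1.5] 0.2931048797728526
[ 0.05824025 -0.00077356  0.24330624]
```

View pics/w5.png

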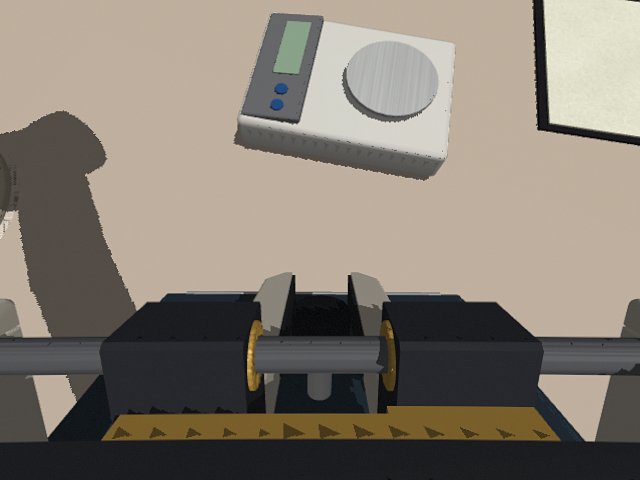

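The knob is held at (322,318) and the lid is roughly 50° up. A little further, then release and push from under the skirt.

Call:
{"name": "send_rows", "arguments": {"moves": [{"xyz": [10,0,5],"yaw": 0,"gripper": 20},{"xyz": [20,0,11],"yaw": 0,"gripper": 20},{"xyz": [20,0,11],"yaw": 0,"gripper": 50},{"xyz": [20,0,11],"yaw": 0,"gripper": 50},{"xyz": [20,0,-40],"yaw": 0,"gripper": 50},{"xyz": [20,0,-95],"yaw": 0,"gripper": 93},{"xyz": [-15,0,-145],"yaw": 0,"gripper": 93}]}}

```text
t: 22.85
tool_pos: [0.5512, -0.0709, 0.356]
tool_rot: [-0.227, 0.554, 0.778, 0.19]
ft_force: [0.5, 0.0, -0.6]
grip_width: 0.704
```

```bash
python3 st.py
python3 - <<'E'
from h import *
print(tobox(tool()[0]))
c=arm.read_camera("wrist"); 
for nm in("wrist","top","scene"):
    c=arm.read_camera(nm);W=cloud(c);B=np.stack([(W-C)@BX,(W-C)@BY,W[...,2]],-1)
    m=(abs(B[...,1])<.1)&(abs(B[...,1])>.05)&(B[...,0]>-.05)&(B[...,0]<.1)&(B[...,2]>.17)&(B[...,2]<.32)
    P=B[m][:,[0,2]]; print(nm,len(P))
    if len(P)>100:
        for z in np.arange(.17,.32,.02):
            k=abs(P[:,1]-z)<.005
            if k.sum()>5: print(round(z,3),k.sum(),np.percentile(P[k,0],[10,50,90]).round(3))
cv2.imwrite("pics/s5.png",c["image"])
E
```

```text
22.85 [ 0.5512 -0.0709  0.356 ] r 0.556
[[-0.283  0.948 -0.143]
 [ 0.776  0.314  0.547]
 [ 0.563  0.044 -0.825]] [-0.235  0.57   0.901  1.724 -0.766  1.634  1.216]
tilt deg 34.4 F [ 0.5  0.  -0.6] 0.7035671735372658
[-0.03527692  0.00392623  0.35598642]
wrist 6009
0.17 54 [0.059 0.06  0.061]
0.19 100 [0.05  0.051 0.054]
0.21 125 [0.039 0.042 0.043]
0.23 157 [0.03  0.032 0.034]
0.25 193 [0.02  0.022 0.024]
0.27 2748 [-0.003  0.004  0.01 ]
top 2858
0.17 83 [0.059 0.061 0.062]
0.19 157 [0.05  0.052 0.054]
0.21 161 [0.04  0.042 0.044]
0.23 173 [0.03  0.032 0.034]
0.25 194 [0.02  0.022 0.024]
0.27 773 [-0.004  0.004  0.013]
scene 812
0.27 457 [-0.004  0.003  0.01 ]
```

The lid is at 1.1 rad. Now pushing it to its stop with the open fingers under the skirt's edge, one on each side of the hasp.

Call:
{"name": "send_rows", "arguments": {"moves": [{"xyz": [-50,4,0],"yaw": 0,"gripper": 93},{"xyz": [-85,4,20],"yaw": 0,"gripper": 93},{"xyz": [-105,4,65],"yaw": 0,"gripper": 93},{"xyz": [-100,4,100],"yaw": 0,"gripper": 93},{"xyz": [-76,4,108],"yaw": 0,"gripper": 93},{"xyz": [-51,4,108],"yaw": 0,"gripper": 93},{"xyz": [-36,4,108],"yaw": 0,"gripper": 93},{"xyz": [-22,4,109],"yaw": 0,"gripper": 93},{"xyz": [-8,4,112],"yaw": 0,"gripper": 93}]}}

```text
t: 24.18
tool_pos: [0.5407, -0.0148, 0.2565]
tool_rot: [-0.227, 0.556, 0.777, 0.189]
ft_force: [2.2, -1.6, -6.0]
grip_width: 1.003
```

```bash
python3 st.py
python3 - <<'E'
from h import *
print(tobox(tool()[0]))
E
```

```text
24.175 [ 0.5407 -0.0148  0.2565] r 0.541
[[-0.279  0.95  -0.143]
 [ 0.779  0.31   0.545]
 [ 0.562  0.041 -0.826]] [-0.297  0.639  0.856  1.899 -0.865  1.446  1.298]
tilt deg 34.3 F [ 2.2 -1.6 -6. ] 1.002896829666595
[ 0.02129593 -0.0037801   0.25651215]
```

Call:
{"name": "send_rows", "arguments": {"moves": [{"xyz": [13,0,3],"yaw": 0,"gripper": 93},{"xyz": [26,0,8],"yaw": 0,"gripper": 93},{"xyz": [38,0,15],"yaw": 0,"gripper": 93},{"xyz": [43,0,17],"yaw": 0,"gripper": 93},{"xyz": [46,0,19],"yaw": 0,"gripper": 93},{"xyz": [46,0,19],"yaw": 0,"gripper": 93}]}}

```text
t: 24.92
tool_pos: [0.5261, 0.0283, 0.2663]
tool_rot: [-0.224, 0.558, 0.777, 0.188]
ft_force: [3.5, -9.8, -6.0]
grip_width: 1.006
```

```bash
python3 st.py
cat > lid.py <<'E'
from h import *
print(tobox(tool()[0]))
for nm in("top",):
    c=arm.read_camera(nm);W=cloud(c);B=np.stack([(W-C)@BX,(W-C)@BY,W[...,2]],-1)
    for y0,y1 in((-.1,-.07),(.07,.1)):
      m=(B[...,1]<y1)&(B[...,1]>y0)&(B[...,0]>-.05)&(B[...,0]<.16)&(B[...,2]>.17)&(B[...,2]<.31)
      P=B[m][:,[0,2]]
      for z in np.arange(.17,.31,.02):
        k=abs(P[:,1]-z)<.005
        if k.sum()>3: print(round(z,3),k.sum(),np.percentile(P[k,0],[10,50,90]).round(3))
E
python3 lid.py
```

```text
24.925 [0.5261 0.0283 0.2663] r 0.527
[[-0.277  0.951 -0.139]
 [ 0.782  0.308  0.542]
 [ 0.558  0.041 -0.829]] [-0.387  0.592  0.869  1.951 -0.877  1.408  1.245]
tilt deg 34.0 F [ 3.5 -9.8 -6. ] 1.0057919705365181
[ 0.06679874 -0.00357195  0.26628816]
0.29 233 [0.067 0.075 0.086]
```

Call:
{"name": "send_rows", "arguments": {"moves": [{"xyz": [-30,0,0],"yaw": 0,"gripper": 93},{"xyz": [-80,0,-20],"yaw": 0,"gripper": 93},{"xyz": [-120,0,-60],"yaw": 0,"gripper": 93},{"xyz": [-160,0,-100],"yaw": 0,"gripper": 93}]}}

```text
t: 25.48
tool_pos: [0.5844, -0.1488, 0.2597]
tool_rot: [-0.228, 0.555, 0.777, 0.189]
ft_force: [0.5, -0.3, -0.0]
grip_width: 1.002
```

```bash
python3 st.py; python3 lid.py
python3 - <<'E'
from h import *
c=arm.read_camera("wrist"); W=cloud(c);B=np.stack([(W-C)@BX,(W-C)@BY,W[...,2]],-1)
im=c["image"].astype(int)
b,g,r=im[...,0],im[...,1],im[...,2]
inn=(abs(B[...,0])<.06)&(abs(B[...,1])<.105)&(B[...,2]>.10)&(B[...,2]<.145)
for n,m in dict(all=inn,red=inn&(r>1.6*g)&(r>1.6*b),blue=inn&(b>1.5*r),white=inn&(im.min(2)>150)).items():
    if m.any(): print(n,m.sum(),np.median(B[m],0).round(4),B[m].max(0).round(4))
cv2.imwrite("pics/w6.png",c["image"])
E
```

```text
25.475 [ 0.5844 -0.1488  0.2597] r 0.603
[[-0.279  0.949 -0.144]
 [ 0.777  0.312  0.547]
 [ 0.564  0.041 -0.825]] [-0.065  0.747  0.839  1.672 -0.817  1.594  1.369]
tilt deg 34.5 F [ 0.5 -0.3 -0. ] 1.0024697703615209
[-0.11968052 -0.00300314  0.25971071]
0.29 238 [0.067 0.075 0.087]
all 4779 [-0.0117 -0.0052  0.134 ] [0.06  0.105 0.145]
red 1520 [-0.0218 -0.0576  0.1248] [0.0006 0.08   0.1377]
blue 1289 [-0.0063 -0.0033  0.1347] [0.06   0.105  0.1448]
white 712 [-0.013   0.0657  0.1353] [0.0019 0.0807 0.1374]
```

View pics/w6.png

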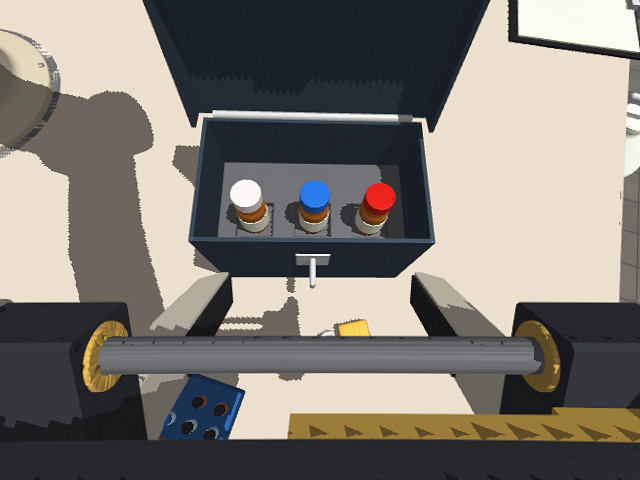

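The wrist view shows the lid open with white (246,195), blue (315,193), and red (379,198) in the far well. I'll measure the red cap.

Run:
```python
from h import *
for n in("wrist","top"):
    c=arm.read_camera(n); W=cloud(c);B=np.stack([(W-C)@BX,(W-C)@BY,W[...,2]],-1)
    im=c["image"].astype(int);b,g,r=im[...,0],im[...,1],im[...,2]
    m=(abs(B[...,0])<.06)&(B[...,1]>-.1)&(B[...,1]<-.035)&(B[...,2]>.1)&(B[...,2]<.145)&(r>2.5*g)&(r>2.5*b)&(r>60)
    P=B[m];t=P[P[:,2]>.1335]
    print(n,len(P),len(t))
    if len(t): print('top c',cv2.minEnclosingCircle((t[:,:2]*1000).astype(np.float32)),'zlow',np.percentile(P[:,2],[1,5,50,95]).round(4), t.mean(0))
ax=tool()[1].as_matrix()[:,2]
T=box(-.012,-.066,.127)+.009*ax
shift(T-.09*ax,'pre');shift(T,'T')
```

```text
wrist 823 643
top c ((-13.821944236755371, -65.6125717163086), 15.236557960510254) zlow [0.1153 0.1238 0.1349 0.1362] [-0.01439297 -0.06531019  0.1351814 ]
top 192 174
top c ((-13.592290878295898, -65.78057861328125), 14.528603553771973) zlow [0.1322 0.1331 0.1359 0.139 ] [-0.0135769  -0.06576577  0.13613968]
pre shift [13.1 57.2 91.2] rows 2
T shift [ 13.1  57.2 181.2] rows 4
```

Call:
{"name": "send_rows", "arguments": {"moves": [{"xyz": [6,40,10],"yaw": 0,"gripper": 37},{"xyz": [12,57,50],"yaw": 0,"gripper": 37},{"xyz": [12,57,80],"yaw": 0,"gripper": 37},{"xyz": [12,57,91],"yaw": 0,"gripper": 37},{"xyz": [12,57,91],"yaw": 0,"gripper": 37},{"xyz": [12,57,91],"yaw": 0,"gripper": 37}], "force": 20}}

```text
t: 26.42
tool_pos: [0.6222, -0.0723, 0.1942]
tool_rot: [-0.226, 0.556, 0.777, 0.189]
ft_force: [0.7, -0.1, -0.8]
grip_width: 0.42
```

Run:
```python
from h import *
p,r,s=tool();ax=r.as_matrix()[:,2]
T=box(-.0135,-.0658,.127)+.009*ax
print(tobox(p),s["grip_width"]*93,r.as_matrix()[:,1].round(3));shift(T,'T')
```

```text
[-0.05898713 -0.06295252  0.19423185] 39.104722143707086 [0.95  0.31  0.042]
T shift [-0.2 -0.2 90.2] rows 2
```

Call:
{"name": "send_rows", "arguments": {"moves": [{"xyz": [0,0,40],"yaw": 0,"gripper": 37},{"xyz": [0,0,70],"yaw": 0,"gripper": 37},{"xyz": [0,0,90],"yaw": 0,"gripper": 37},{"xyz": [0,0,90],"yaw": 0,"gripper": 37},{"xyz": [0,0,90],"yaw": 0,"gripper": 15},{"xyz": [0,0,90],"yaw": 0,"gripper": 15},{"xyz": [0,0,90],"yaw": 0,"gripper": 15},{"xyz": [0,0,90],"yaw": 0,"gripper": 15}], "force": 20}}

```text
t: 27.42
tool_pos: [0.6095, -0.0229, 0.1199]
tool_rot: [-0.226, 0.556, 0.777, 0.189]
ft_force: [-0.1, -1.4, 7.1]
grip_width: 0.321
```

```bash
python3 st.py; python3 -c "
from h import *
print(tobox(tool()[0]), tool()[1].as_matrix().T@[0,0,1000])"
```

```text
27.425 [ 0.6095 -0.0229  0.1199] r 0.61
[[-0.279  0.95  -0.142]
 [ 0.778  0.31   0.546]
 [ 0.562  0.042 -0.826]] [-0.193  0.861  0.713  1.825 -1.003  1.341  1.39 ]
tilt deg 34.3 F [-0.1 -1.4  7.1] 0.3211469188593539
[-0.0081063  -0.0665134   0.11991201] [ 562.22781359   42.2554177  -825.90215238]
```

Call:
{"name": "send_rows", "arguments": {"moves": [{"xyz": [6,0,-8],"yaw": 0,"gripper": 15},{"xyz": [20,1,-29],"yaw": 0,"gripper": 15},{"xyz": [41,3,-60],"yaw": 0,"gripper": 15},{"xyz": [65,5,-95],"yaw": 0,"gripper": 15},{"xyz": [90,7,-132],"yaw": 0,"gripper": 15},{"xyz": [115,9,-169],"yaw": 0,"gripper": 15},{"xyz": [140,10,-206],"yaw": 0,"gripper": 15},{"xyz": [158,12,-232],"yaw": 0,"gripper": 15},{"xyz": [166,12,-244],"yaw": 0,"gripper": 15},{"xyz": [166,12,-244],"yaw": 0,"gripper": 15}]}}

```text
t: 28.68
tool_pos: [0.6087, -0.0228, 0.4151]
tool_rot: [-0.226, 0.556, 0.777, 0.189]
ft_force: [-1.0, 0.1, -2.3]
grip_width: 0.317
```

```bash
python3 st.py
python3 - <<'E'
from h import *
p,r,s=tool(); 
c=arm.read_camera("wrist");cv2.imwrite("pics/w7.png",c["image"])
off=box(-.0137,-.0657,.098)-np.array([.6095,-.0229,.1199])  # bottle mid minus tip at grasp
print('off',off)
for z in(.30,.13): shift(np.array([.525,.3415,.074+.038+z-.0])-off,z)
shift(np.array([.525,.3415,.112])-off,'place')
E
```

```text
28.675 [ 0.6087 -0.0228  0.4151] r 0.609
[[-0.28   0.95  -0.142]
 [ 0.779  0.311  0.545]
 [ 0.562  0.042 -0.826]] [-0.28   0.556  0.856  1.557 -0.797  1.712  1.016]
tilt deg 34.3 F [-1.   0.1 -2.3] 0.3167268121138542
off [ 0.00096555 -0.00556146 -0.0219    ]
0.3 shift [322.5  35.3 197.3] rows 7
0.13 shift [226.8  28.4 337.7] rows 8
place shift [153.7  23.1 445. ] rows 9
```

View pics/w7.png

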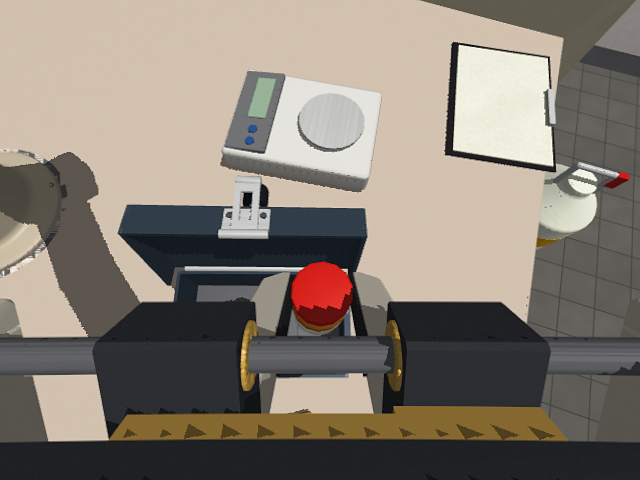

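The red bottle is clear of the box (cap at (322,290)), and the hasp is still folded at (243,205) on the open lid. Carrying it over the lid to above the pan.

Call:
{"name": "send_rows", "arguments": {"moves": [{"xyz": [12,1,8],"yaw": 0,"gripper": 15},{"xyz": [45,5,31],"yaw": 0,"gripper": 15},{"xyz": [85,10,58],"yaw": 0,"gripper": 15},{"xyz": [128,15,88],"yaw": 0,"gripper": 15},{"xyz": [172,20,118],"yaw": 0,"gripper": 15},{"xyz": [216,25,148],"yaw": 0,"gripper": 15},{"xyz": [258,29,176],"yaw": 0,"gripper": 15},{"xyz": [290,33,198],"yaw": 0,"gripper": 15},{"xyz": [308,35,210],"yaw": 0,"gripper": 15},{"xyz": [312,35,213],"yaw": 0,"gripper": 15}]}}

```text
t: 29.98
tool_pos: [0.5237, 0.3485, 0.4145]
tool_rot: [-0.227, 0.555, 0.778, 0.188]
ft_force: [-0.1, -0.6, -1.5]
grip_width: 0.321
```

```bash
python3 st.py
cat > bot.py <<'E'
from h import *
p,r,s=tool(); c=arm.read_camera("scene"); W=cloud(c); im=c["image"].astype(int)
b,g,rr=im[...,0],im[...,1],im[...,2]
near=(np.linalg.norm(W-p,axis=-1)<.11)
red=near&(rr>2.2*g)&(rr>2.2*b)&(rr>60)
print('red',red.sum(),W[red].mean(0).round(4) if red.any() else '')
v,u=np.where(near); 
x0,x1,y0,y1=max(u.min()-40,0),min(u.max()+40,640),max(v.min()-40,0),min(v.max()+40,480)
cv2.imwrite("pics/b.png",cv2.resize(c["image"][y0:y1,x0:x1],None,fx=4,fy=4,interpolation=cv2.INTER_CUBIC)[:600,:800])
off=np.array([.001,-.0056,-.0219])
for h in(.03,.004): shift(np.array([.525,.3415,.112+h])-off,h)
E
python3 bot.py
```

```text
29.975 [0.5237 0.3485 0.4145] r 0.629
[[-0.28   0.949 -0.145]
 [ 0.778  0.313  0.545]
 [ 0.562  0.04  -0.826]] [-0.953  0.401  0.846  1.767 -0.924  1.341  0.534]
tilt deg 34.3 F [-0.1 -0.6 -1.5] 0.32100512611053406
red 5 [0.5175 0.3338 0.4305]
0.03 shift [-141.4  -10.4  206.8] rows 5
0.004 shift [-156.   -11.4  228.2] rows 5
```

View pics/b.png

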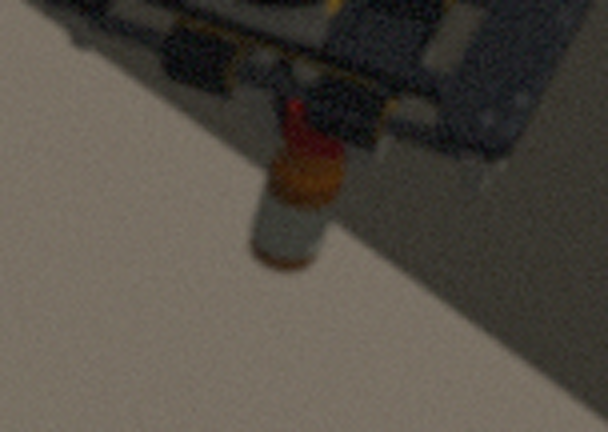

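The bottle hangs below the hand, label at (290,220) in the crop. I'll measure its lean from the cloud before lowering.

```bash
cat > tilt.py <<'E'
from h import *
p,r,s=tool()
for n in("scene",):
    c=arm.read_camera(n); W=cloud(c)
    d=W-p; m=(np.hypot(d[...,0],d[...,1])<.045)&(d[...,2]<-.006)&(d[...,2]>-.075)
    P=W[m]; print(n,len(P),'zmin',P[:,2].min().round(4))
    # fit cylinder radius 16: axis point+slope
    from scipy.optimize import least_squares
    f=lambda q:np.hypot(P[:,0]-q[0]-q[2]*(P[:,2]-p[2]+.04),P[:,1]-q[1]-q[3]*(P[:,2]-p[2]+.04))-.016
    P=P[P[:,2]<p[2]-.016]
    o=least_squares(f,[p[0],p[1],0,0],loss='soft_l1',f_scale=.002); print('axis-tip',(o.x[:2]-p[:2]).round(4),'slope',o.x[2:].round(3),'rms',np.sqrt(np.mean(f(o.x)**2)).round(4))
E
python3 tilt.py
```

```text
scene 487 zmin 0.356
axis-tip [ 0.0012 -0.0041] slope [-0.001  0.027] rms 0.0011
```

The lean is under 0.03 rad. Lowering slowly.

Call:
{"name": "send_rows", "arguments": {"moves": [{"xyz": [-15,-1,22],"yaw": 0,"gripper": 15},{"xyz": [-42,-3,62],"yaw": 0,"gripper": 15},{"xyz": [-72,-5,105],"yaw": 0,"gripper": 15},{"xyz": [-100,-7,147],"yaw": 0,"gripper": 15},{"xyz": [-122,-9,179],"yaw": 0,"gripper": 15},{"xyz": [-136,-10,199],"yaw": 0,"gripper": 15},{"xyz": [-146,-10,213],"yaw": 0,"gripper": 15},{"xyz": [-152,-11,222],"yaw": 0,"gripper": 15},{"xyz": [-156,-11,228],"yaw": 0,"gripper": 15},{"xyz": [-156,-11,228],"yaw": 0,"gripper": 15}]}}

```text
t: 31.32
tool_pos: [0.5258, 0.3456, 0.1384]
tool_rot: [-0.227, 0.557, 0.777, 0.189]
ft_force: [-0.1, -0.3, -0.9]
grip_width: 0.32
```

```bash
python3 st.py; python3 tilt.py
```

```text
31.325 [0.5258 0.3456 0.1384] r 0.629
[[-0.277  0.95  -0.142]
 [ 0.779  0.309  0.545]
 [ 0.562  0.04  -0.826]] [-0.389  0.63   0.031  2.011 -1.04   0.731  0.843]
tilt deg 34.3 F [-0.1 -0.3 -0.9] 0.31980514049809416
scene 829 zmin 0.0699
axis-tip [ 0.0015 -0.004 ] slope [-0.112  0.134] rms 0.016
```

Call:
{"name": "send_rows", "arguments": {"moves": [{"xyz": [-1,0,1.3],"yaw": 0,"gripper": 15},{"xyz": [-1.7,0,2.5],"yaw": 0,"gripper": 15},{"xyz": [-2.4,0,3.5],"yaw": 0,"gripper": 15},{"xyz": [-2.4,0,3.5],"yaw": 0,"gripper": 15}]}}

```text
t: 31.88
tool_pos: [0.5253, 0.347, 0.1345]
tool_rot: [-0.227, 0.556, 0.777, 0.189]
ft_force: [-0.1, 0.0, -1.6]
grip_width: 0.317
```

```bash
python3 st.py
```

```text
31.875 [0.5253 0.347  0.1345] r 0.63
[[-0.279  0.95  -0.143]
 [ 0.778  0.311  0.545]
 [ 0.562  0.041 -0.826]] [-0.381  0.636  0.016  2.013 -1.04   0.719  0.846]
tilt deg 34.3 F [-0.1  0.  -1.6] 0.3173899143704251
```

No contact yet (about -1 N, the bottle's weight). Another millimetre or two.

Call:
{"name": "send_rows", "arguments": {"moves": [{"xyz": [-0.6,0,0.8],"yaw": 0,"gripper": 15},{"xyz": [-1.1,0,1.6],"yaw": 0,"gripper": 15},{"xyz": [-1.1,0,1.6],"yaw": 0,"gripper": 15}]}}

```text
t: 32.25
tool_pos: [0.5254, 0.3476, 0.1338]
tool_rot: [-0.228, 0.555, 0.777, 0.189]
ft_force: [-2.1, -2.1, 9.5]
grip_width: 0.325
```

```bash
python3 st.py
```

```text
32.25 [0.5254 0.3476 0.1338] r 0.63
[[-0.279  0.949 -0.143]
 [ 0.777  0.311  0.547]
 [ 0.564  0.042 -0.825]] [-0.376  0.637  0.009  2.012 -1.041  0.716  0.847]
tilt deg 34.4 F [-2.1 -2.1  9.5] 0.32523808686684186
```

Contact at 9.5 N. Easing off slightly, opening, and withdrawing along the fingers.

Call:
{"name": "send_rows", "arguments": {"moves": [{"xyz": [0.4,0,-0.6],"yaw": 0,"gripper": 15},{"xyz": [0.4,0,-0.6],"yaw": 0,"gripper": 34},{"xyz": [0.4,0,-0.6],"yaw": 0,"gripper": 50},{"xyz": [0.4,0,-0.6],"yaw": 0,"gripper": 50},{"xyz": [0.4,0,-0.6],"yaw": 0,"gripper": 50},{"xyz": [0.4,0,-15],"yaw": 0,"gripper": 50},{"xyz": [0,0,-50],"yaw": 0,"gripper": 50},{"xyz": [30,0,-100],"yaw": 0,"gripper": 50},{"xyz": [65,0,-150],"yaw": 0,"gripper": 50},{"xyz": [65,0,-150],"yaw": 0,"gripper": 50}]}}

```text
t: 33.5
tool_pos: [0.5306, 0.3154, 0.2986]
tool_rot: [-0.224, 0.555, 0.778, 0.192]
ft_force: [-0.3, 0.4, -0.5]
grip_width: 0.536
```

```bash
python3 st.py
python3 - <<'E'
from h import *
from scipy.optimize import least_squares
for n in("top","scene","wrist"):
    c=arm.read_camera(n); W=cloud(c); 
    m=(np.hypot(W[...,0]-.525,W[...,1]-.341)<.06)&(W[...,2]>.082)&(W[...,2]<.16)
    P=W[m]; print(n,len(P),'top z',np.percentile(P[:,2],98).round(4),'cap c',P[P[:,2]>.142].mean(0).round(4) if (P[:,2]>.142).any() else '')
    Q=P[P[:,2]<.118]
    if len(Q)>60:
        f=lambda q:np.hypot(Q[:,0]-q[0]-q[2]*(Q[:,2]-.1),Q[:,1]-q[1]-q[3]*(Q[:,2]-.1))-.016
        o=least_squares(f,[.526,.342,0,0],loss='soft_l1',f_scale=.002);print(o.x.round(3),len(Q))
    cv2.imwrite(f"pics/f_{n}.png",c["image"])
E
python3 lid.py
```

```text
33.5 [0.5306 0.3154 0.2986] r 0.617
[[-0.283  0.949 -0.136]
 [ 0.777  0.31   0.548]
 [ 0.562  0.05  -0.825]] [-0.412  0.416  0.134  1.898 -0.818  0.983  0.564]
tilt deg 34.4 F [-0.3  0.4 -0.5] 0.5361647993680403
[ 0.33802545 -0.09743557  0.29586551]
0.29 240 [0.067 0.075 0.088]
0.29 247 [0.067 0.075 0.086]Traceback (most recent call last):
  File "<stdin>", line 6, in <module>
    return _quantile_unchecked(
        a, q, axis, out, overwrite_input, method, keepdims, weights)
    return _ureduce(a,
                    func=_quantile_ureduce_func,
    ...<5 lines>...
                    overwrite_input=overwrite_input,
                    method=method)
    r = func(a, **kwargs)
    result = _quantile(arr,
                       quantiles=q,
    ...<2 lines>...
                       out=out,
                       weights=wgt)
    slices_having_nans = np.isnan(arr[-1, ...])
                                  ~~~^^^^^^^^^
IndexError: index -1 is out of bounds for axis 0 with size 0
```

The hand hides the pan from the top camera, so I'll use the other two.

Run:
```python
from h import *
from scipy.optimize import least_squares
for n in("scene","wrist"):
    c=arm.read_camera(n); W=cloud(c); cv2.imwrite(f"pics/f_{n}.png",c["image"])
    m=(np.hypot(W[...,0]-.525,W[...,1]-.341)<.06)&(W[...,2]>.082)&(W[...,2]<.16)
    P=W[m]; print(n,len(P))
    if len(P)<60: continue
    print('top z',np.percentile(P[:,2],98).round(4),'cap',P[P[:,2]>.144].mean(0).round(4))
    Q=P[P[:,2]<.118]
    f=lambda q:np.hypot(Q[:,0]-q[0]-q[2]*(Q[:,2]-.1),Q[:,1]-q[1]-q[3]*(Q[:,2]-.1))-.016
    if len(Q)>50: print(least_squares(f,[.526,.342,0,0],loss='soft_l1',f_scale=.002).x.round(3),len(Q))
```

```text
scene 408
top z 0.1518 cap [0.529  0.3418 0.1495]
[ 0.526  0.344 -0.012  0.023] 164
wrist 1045
top z 0.1507 cap [0.5264 0.3418 0.1492]
[ 0.526  0.342 -0.004  0.029] 137
```

View pics/f_scene.png

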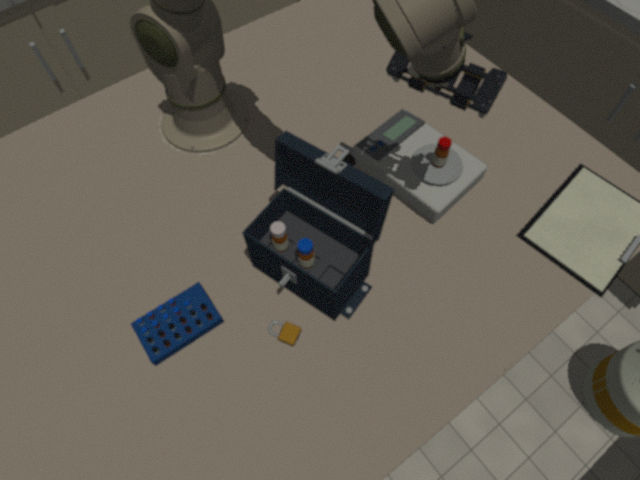

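The scene view shows the red bottle upright on the pan (442,152) and the lid open with the hasp folded at (333,158). White and blue are in their wells, and the padlock (288,332) and rack (177,322) haven't moved. Handing in.

```bash
python3 -c "
from bench import arm
print(arm.close_job(), arm.read_state()['t'])"
```

```text
the job is handed in; nothing more can be done
the job is handed in; nothing more can be done
```

I folded the hasp back with the lid shut, opened the lid to its stop, and set the red-capped bottle upright on the balance pan. I handed the job in at about 34 s; it reports no verdict.

**How the lean was made:** the rows can't command a lean, and by my estimate a vertical hand could not reach the hasp's end. I pushed against the arm's outer reach limit until the controller gave way in orientation. That left a 34° lean, which I kept for the rest of the job. It cost about 11 s at the start.

**Steps:**
- **Hasp:** I pinched it by its two ends with 4 N and swung it round its arc to about 2.95 rad. The lid was flat when I checked afterwards.
- **Lid:** I raised it by the knob to about 1.1 rad. Then I pushed it to about 1.74 rad with the open fingers under its front edge, one on each side of the hasp.
- **Bottle:** I gripped it by the cap, lifted it over the lid and lowered it slowly onto the pan. The force at contact was about 10 N.

**Last checks:**
- **Bottle:** it stands 1 to 3 mm from the pan's centre, leaning about 0.03 rad, with its top at about 151 mm.
- **Lid and hasp:** the lid's edge has not moved since it reached its stop. The hasp looks still folded back, but I judged that from the picture and did not measure its final angle.
- **Other objects:** the white and blue bottles, padlock and rack look unmoved in the last picture. I did not measure them again.
- **Hand:** it is clear of everything.
- **Failed check:** the top camera could not see the pan because the hand was in the way, so the bottle figures come from the scene and wrist cameras, which agreed within about 3 mm.

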